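# Seat a grommet in a blind socket and gauge its depth

### The job

Take the depth rod out of its wooden holder and slide it into the blue socket's bore, pushing the rubber grommet inside all the way down to the bottom and finishing with a firm push of about 15 N (never more than 20 N). Leave the rod standing bottomed in the bore and slide its yellow collar down gently until it rests on the socket's rim, so that the exposed length can be read there. Let go and leave everything else where it is.

Things in the scene. Friction and masses are not known exactly. Their poses are not given: they have to be found in the camera images.
- mouth (a point): Centre of the bore's mouth on top of the blue socket block (70 x 70 mm, 75 mm tall, fixed to the bench; a 110 mm strap shows at its foot). z is up, along the bore. The bore is 15.5 mm wide with a 2 mm chamfer. Its bottom lies somewhere from 40 to 55 mm below this point: the depth is not told and must be felt. A rubber grommet sits stuck in the bore 10 to 20 mm above the bottom.
- grommet (a joint): How far the black rubber grommet (13.6 mm wide, 6 mm thick) in the bore is still above its home at the bottom, in m: 0.010 to 0.020 at the start, 0 is home, slightly negative when pressed below the seat's top. It slides stiffly: it resists with a steady drag of about 4 N and stays where it is left; this drag feels like a false bottom.
- seat (a joint): How far the small brass spring seat at the very bottom of the bore (reached through the grommet's hole when the grommet is home) is pressed down, in m: 0 untouched. Spring of 4 N per mm, so a 15 N push on the rod (4 N of it taken by the grommet's drag) presses it nearly 3 mm; it springs back when released, and the rod's own weight keeps it down by about 0.6 mm.
- rod_grip (a point): Centre of the red round grip of the depth rod, 20 mm in diameter and 24 mm high, where to take it from above. The rod is a steel bar 14 mm in diameter with black rings every 10 mm, 119 mm long overall, about 0.25 kg, standing upright in its holder at the start. z points up along the rod. The rod's flat lower end is 107 mm below this point, the top of the grip 12 mm above it. The bare steel between lower end and grip is 95 mm long.
- rod_tip (a point): Centre of the rod's flat lower end; z points up along the rod.
- collar (a joint): Position of the yellow collar on the rod, in m, growing as it slides down towards the lower end: its underside is 75 mm above the rod's lower end at 0, and 75 mm minus the value otherwise. Starts from 0 to 0.006 (its top 12 to 18 mm below the grip). It sticks to the rod with about 3 N of friction and can be pushed down from above with the fingertips set either side of the grip; at the rim it ends between 0.020 and 0.035.
- collar_under (a point): Centre of the underside of the yellow collar, a disc 56 mm in diameter and 8 mm thick around the rod; z up.
- holder: Light wooden block 70 x 70 mm, 40 mm tall, fixed, with a loose hole 30 mm deep and 16 mm wide in its top in which the rod stands. Origin at the centre of its underside.
- bolt_mid (a point): Bystander: zinc carriage bolt standing on its 19 mm head, 65 mm tall; point half-way up.
- spare_grommet_mid (a point): Bystander: spare black rubber grommet, 24 mm wide, 8 mm high, lying on the bench; its centre.
- anchor_tube_mid (a point): Bystander: yellow anchor pack tube with a grey cap, 33 mm in diameter, 76 mm tall, standing; point half-way up.
- nut_a_mid (a point): Bystander: bronze flange nut, 22 mm wide, 9 mm high; its centre.
- nut_b_mid (a point): Bystander: second bronze flange nut, 22 mm wide, 9 mm high; its centre.
- cup_a (a point): Bystander: point 12 mm under the rim level of one of six clear cups on the freely spinning grey turntable (264 mm in diameter, cup rims 82 mm above the bench), 92 mm from the turntable's axis. Do not turn it.
- rod: The depth rod itself; origin at the centre of its flat lower end, z up along the rod.
- socket: The blue socket block; origin at the centre of its underside, 75 mm below the mouth.
There are look-alikes about, which are no part of the job. There is more than one size of the socket; the job needs the largest. Leave any green look-alike of the rod alone.

How it is judged:
By the outcome, as a careful person would: the job done as asked, in the order asked, and still so for the second after the job is handed in, with the robot touching nothing.
It also fails if it takes over 70 s, if anything falls off the work surface, if the arm or the gripper's body presses on something with over 40 N, if the wrist force passes 120 N, or if a joint passes its speed limit or range.

### The arm

A 6-joint arm with a two-finger parallel gripper is mounted at the origin on the work surface. World frame = base frame: x ahead of the robot, y to its left, z up, the work surface at z = 0. Lengths are in m, angles in degrees, forces in N, time in s.
With the tool pointing down it reaches from about 0.375 to 0.9 m from the base axis. Payload 3.1 kg.
Tool frame: the origin (TCP) lies midway between the tips of the shut fingers; the grasp point (between the pads) lies 19 mm behind it; z points along the fingers, x is the direction in which the jaws open and shut, and the axes are right-handed (so a half turn about z gives the same grasp; the last joint's range is limited). The gripper opens to 87 mm and grips with 3 to 60 N. Pads are 19 mm wide; open, the fingers measure 117 mm over their backs; the gripper's body (75 mm by 190 mm) begins 51 mm behind the grasp point.
Start: joints at [58.929, 30.224, 82.088, -0, 67.689, -10.227], TCP at [0.222, 0.584, 0.223] pointing down, gripper open.
Joint ranges: [-176.69, 176.69], [-43.24, 126.21], [12.49, 139.97], [-82, 262], [0, 151.66], [-163.58, 163.58]. Speed limits (degrees/s): [159.86, 159.86, 180, 180, 180, 180].

### API

Orientations are given as a 3x3 rotation matrix whose columns are the frame's x, y, z axes.
In Python, from plant import r gives the robot as it stands.
- The arm moves only by the tool step_arm, never from a script. Its argument "steps" is a list of rows, each an object with "fingers": the opening, from -1 (shut) to 1 (fully open), so that 0 is half open; "xyz": the shift along the tool's x, y, z in mm, a list of three; "turn": the turn, a rotation vector about the tool's x, y, z in rad, a list of three. In form: [{"fingers": fingers, "xyz": [x, y, z], "turn": [rx, ry, rz]}, ...]. A call has exactly 10 rows; each row shifts and turns the commanded pose from where the row before left it, along the tool's axes as they then stand; what a row does not reach is not made up. A row lasts 1/10 s, in which the tool goes at most 50 mm and 8.59 degrees, less where a joint would pass 70% of its speed; a pose out of reach is approached as far as the arm can. A call with a gripper value outside its range is refused whole. The fingers move at their own pace and stop on an object; "grip_force" is the grip in N (left out, the last holds). Time passes only in rows, so rows that do not move let the fingers close, or fill a call up. It gives the time, the measured TCP pose, the force and the opening at its end, in the units of the state.
- r.get_state(): the state, without advancing time (a new reading comes with each control period).
- r.grab_frame(name): name is "scene" or "top"; returns a dict with "image" (400x640x3 uint8, red, green, blue), "K" (3x3 intrinsics, pixels), "dist" ([k1, k2, p1, p2, k3] as OpenCV has them; the pictures are not rectified), "rvec" (rotation vector, rad) and "tvec" (3), from world to camera coordinates, as OpenCV has them. Camera axes: x right, y down, z forward; pixel columns grow to the right and rows downward; lengths in m; the calibration is good to about 2 mm. A picture is of the moment at which its call begins. There is no depth.
- r.hand_in(): hands the job in, once; it reports no verdict.
The state is a dict: "t": time; "q": joint angles; "joint_vel": joint speeds; "effort": joint torques, N m; "ee_pos": TCP position; "ee_rot": TCP orientation; "ft_force": force on the tool from outside, world axes, zero at the start; "moment": the same for the moment, N m; "finger_gap": finger opening in m.
Only numpy, scipy, OpenCV 4.12 (cv2) and the standard library are available. Lean on these libraries where they do the work, as an engineer would, in place of code of your own. Each camera call takes 0.05 s, during which the arm holds its last target.

## Working session

There is one attempt and no reset: what is moved stays moved. The work goes in short steps, Python scripts to look and compute and a tool call to move; the robot and the scene stay as the last step left them, time stands still between calls to the robot, and variables do not carry over. Pictures are saved under pics/ and viewed, and the job is handed in when it is done.

Besides the shell and the picture viewer there is one more tool, called after "Call:" as a command line: name --argument value ..., lists and objects as JSON in quotes. step_arm: Moves the arm, as the interface text tells. Its arguments: {"type":"object","properties":{"steps":{"type":"array","items":{"type":"object","properties":{"fingers":{"type":"number"},"xyz":{"type":"array","items":{"type":"number"}},"turn":{"type":"array","items":{"type":"number"}}}}},"grip_force":{"type":"number"}},"required":["steps"]}

```bash
mkdir -p pics; ls; python3 - <<'E'
from plant import r
import cv2,pickle
s=r.get_state();print(s)
for n in("scene","top"):
    f=r.grab_frame(n);pickle.dump(f,open(f'pics/{n}0.pkl','wb'));cv2.imwrite(f'pics/{n}0.png',f['image'][:,:,::-1])
    print(n,f['K'],f['dist'],f['rvec'],f['tvec'])
E
```

```text
pics
{'t': 0.0, 'q': array([ 5.89277756e+01,  3.02774750e+01,  8.21572134e+01, -7.58206397e-04,
        6.76894068e+01, -1.02288183e+01]), 'joint_vel': array([-0.02369324,  0.04682854,  0.0261537 , -0.01047191, -0.07162549,
        0.01798605]), 'effort': array([ 6.38904676e-04, -4.40025795e+01, -1.76600486e+01,  6.33775955e-02,
        5.82684169e-02, -1.67870544e-04]), 'ee_pos': array([0.221987  , 0.5834555 , 0.22158304]), 'ee_rot': array([[ 3.55809177e-01,  9.34557972e-01, -1.10735748e-03],
       [ 9.34556193e-01, -3.55810705e-01, -1.86142155e-03],
       [-2.13361599e-03, -3.72576918e-04, -9.99997654e-01]]), 'ft_force': array([ 0.6775853 , -0.14228428, -0.12194138]), 'moment': array([ 0.04939773, -0.03312585, -0.00822111]), 'finger_gap': 0.08704220611683375}
scene [[438.59359082   0.         319.91018365]
 [  0.         438.59359082 198.90401348]
 [  0.           0.           1.        ]] [-0.11325801  0.          0.          0.          0.        ] [ 2.13938455  0.94211011 -0.44257421] [-0.38989776 -0.14802521  1.36394886]
top [[402.4874424    0.         315.7657062 ]
 [  0.         402.4874424  193.71385016]
 [  0.           0.           1.        ]] [-0.076777  0.        0.        0.        0.      ] [ 2.15986653 -2.1458901   0.14797125] [0.07656347 0.53092899 0.98332916]
```

View pics/scene0.png

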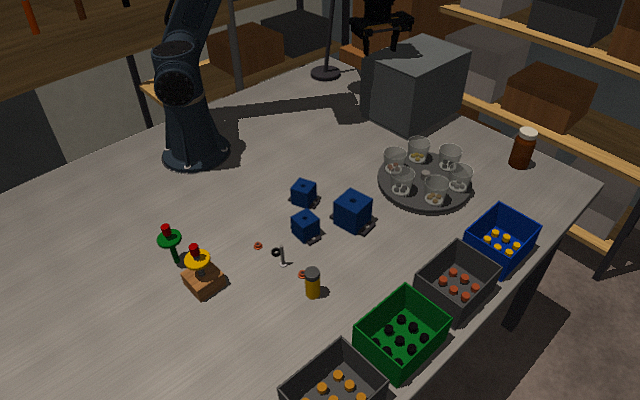

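View pics/top0.png

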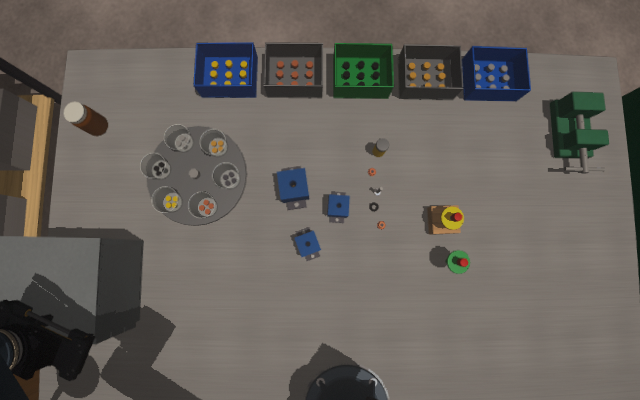

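Candidates are three blue sockets, in the top view at (293,185), (339,205) and (307,244). The largest by eye is (293,185). There are two rods: yellow collar at (453,217), in the wooden block, and green at (459,262). The job needs the yellow-collared one. I'll confirm both choices in enlarged crops.

```bash
cat > h.py <<'E'
import cv2,numpy as np,pickle
def load(n): return pickle.load(open(f'pics/{n}.pkl','rb'))
def ray(f,uv):
    p=cv2.undistortPoints(np.array(uv,float).reshape(-1,1,2),f['K'],np.array(f['dist'])).reshape(-1,2)
    R=cv2.Rodrigues(np.array(f['rvec']))[0];t=np.array(f['tvec']).ravel()
    return -R.T@t,(np.c_[p,np.ones(len(p))]@R)
def onz(f,uv,z):
    c,d=ray(f,uv);return c+d*((z-c[2])/d[:,2])[:,None]
def proj(f,P): return cv2.projectPoints(np.array(P,float).reshape(-1,1,3),np.array(f['rvec']),np.array(f['tvec']),f['K'],np.array(f['dist']))[0].reshape(-1,2)
def tri(f1,u1,f2,u2):
    c1,d1=ray(f1,u1);c2,d2=ray(f2,u2);d1=d1[0];d2=d2[0]
    s=np.linalg.lstsq(np.c_[d1,-d2],c2-c1,rcond=None)[0]
    a=c1+s[0]*d1;b=c2+s[1]*d2;return (a+b)/2,np.linalg.norm(a-b)
def crop(f,x,y,w,h,k): return cv2.resize(f['image'][y:y+h,x:x+w,::-1],None,fx=k,fy=k,interpolation=cv2.INTER_CUBIC)
E
python3 - <<'E'
from h import *
s,t=load('scene0'),load('top0')
a=np.hstack([crop(t,268,155,90,110,4),crop(t,415,195,90,110,4)]);cv2.imwrite('pics/c1.png',a)
a=np.hstack([crop(s,280,165,100,90,4),crop(s,145,215,100,90,4)]);cv2.imwrite('pics/c2.png',a)
E
```

```text
(no output)
```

View pics/c1.png

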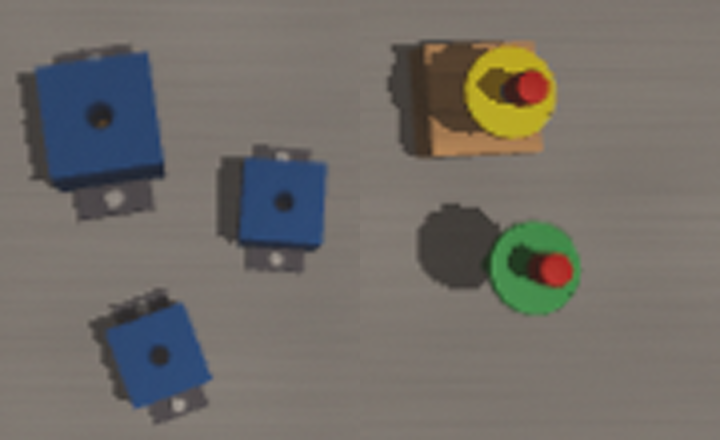

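View pics/c2.png

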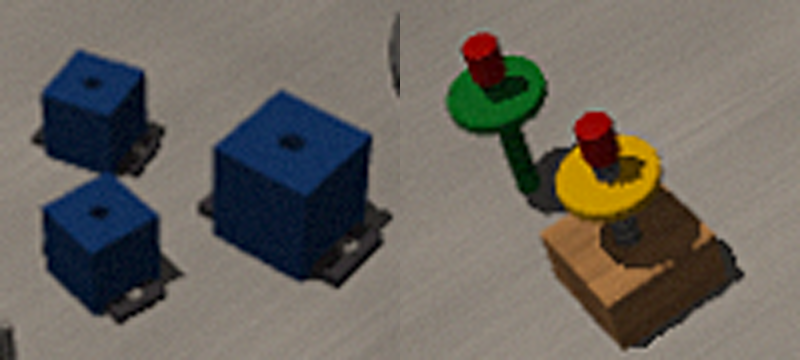

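The largest block is the upper-left one in the top view, with its hole near (293,184). The right rod is the yellow-collared one in the wooden holder. The green one stands free at (459,262). Measuring next.

```bash
python3 - <<'E'
from h import *
s,t=load('scene0'),load('top0')
def cents(f,x,y,w,h,fn,nm):
    im=f['image'].astype(int);m=np.zeros(im.shape[:2],np.uint8)
    m[y:y+h,x:x+w]=fn(im[y:y+h,x:x+w,0],im[y:y+h,x:x+w,1],im[y:y+h,x:x+w,2])
    n,l,st,c=cv2.connectedComponentsWithStats(m)
    k=1+np.argmax(st[1:,4]);print(nm,st[k],c[k]);return l==k,c[k]
red=lambda r,g,b:(r>80)&(g<50)&(b<50)
# holes: darkness-weighted centroid
def hole(f,x,y,w):
    g=f['image'][y-w:y+w+1,x-w:x+w+1].astype(float)[:,:,2]
    ref=np.median(g);d=np.clip(ref-15-g,0,None);yy,xx=np.mgrid[-w:w+1,-w:w+1]
    return np.array([x+(d*xx).sum()/d.sum(),y+(d*yy).sum()/d.sum()])
ht=hole(t,293,184,5);hs=hole(s,352,200,6)
print('hole',ht,hs,'top z75',onz(t,ht,.075),'scene z75',onz(s,hs,.075),'tri',tri(s,hs,t,ht))
# socket sizes at plane
for n,p in (('big',[(268+38/4,155+68/4),(268+150/4,155+52/4),(268+163/4,155+162/4),(268+55/4,155+180/4)]),):
    q=onz(t,p,.075);print(q[:,:2].round(3),q.mean(0),np.linalg.norm(q-np.roll(q,1,0),axis=1))
_,rt=cents(t,435,200,40,35,red,'redtop');_,rs=cents(s,180,235,30,30,red,'redscene')
print('grip tri',tri(s,rs,t,rt),'top@.123',onz(t,rt,.123),'sc@.117',onz(s,rs,.117))
for n,f,b in(('t',t,(425,195,50,40)),('s',s,(175,235,50,50))):
    m,c=cents(f,*b,lambda r,g,b:(r>80)&(g>60)&(b<60)&(g>r*.65),'yel'+n)
    cn=max(cv2.findContours(m.astype(np.uint8),0,1)[0],key=len);h=cv2.convexHull(cn);e=cv2.fitEllipse(h);print(e)
    for z in(.085,.09,.095): print(z,onz(f,e[0],z))
# green rod, small things
_,g=cents(t,440,245,40,40,red,'greenred');print(onz(t,g,.12))
print('bolt',onz(t,(377,190),.03),'gromm',onz(t,(374,207),.004),'tube',onz(t,(380,148),.07),'nuts',onz(t,[(372,172),(381,225)],.005))
# wood holder corners
m,c=cents(t,420,195,55,45,lambda r,g,b:(r>b*1.5)&(r>45)&(g<r*.72)&(g>r*.45),'wood')
p=[(415+(425-360)/4,195+155/4),(415+(542-360)/4,195+152/4)];print('holder front edge',onz(t,p,.04))
print('graybox top',onz(t,[(100,238),(98,330)],.2))
E
```

```text
hole [292.61961367 183.56760773] [352.38880707 200.17378498] top z75 [[0.54971683 0.13676965 0.075     ]] scene z75 [[0.55280001 0.13452465 0.075     ]] tri (array([0.5503037 , 0.13703717, 0.07181851]), np.float64(0.0002298278323828887))
[[0.578 0.174]
 [0.589 0.106]
 [0.521 0.097]
 [0.509 0.163]] [0.54914248 0.13493036 0.075     ] [0.07005345 0.06937348 0.06857351 0.06648358]
redtop [454 213   7   6  30] [457.33333333 215.33333333]
redscene [189 243   9   7  49] [192.73469388 246.02040816]
grip tri (array([ 0.46944481, -0.24801512,  0.1269447 ]), np.float64(0.001480616961913309)) top@.123 [[ 0.47014455 -0.24876113  0.123     ]] sc@.117 [[ 0.45940585 -0.24550818  0.117     ]]
yelt [431 206  33  24 418] [448.43301435 216.78947368]
((446.60498046875, 217.0231170654297), (24.337820053100586, 34.449249267578125), 98.62110900878906)
0.085 [[ 0.46911471 -0.23583909  0.085     ]]
0.09 [[ 0.46872161 -0.23418346  0.09      ]]
0.095 [[ 0.46832851 -0.23252783  0.095     ]]
yels [181 249  29  36 427] [194.15222482 264.91334895]
((195.7421417236328, 266.3569641113281), (29.92302703857422, 37.49264907836914), 19.549118041992188)
0.085 [[ 0.48414443 -0.26035544  0.085     ]]
0.09 [[ 0.48851613 -0.26171536  0.09      ]]
0.095 [[ 0.49288782 -0.26307527  0.095     ]]
greenred [460 259   8   7  32] [463.28125 261.46875]
[[ 0.36401369 -0.26007406  0.12      ]]
bolt [[ 0.54181409 -0.07639388  0.03      ]] gromm [[ 0.50080189 -0.07198593  0.004     ]] tube [[ 0.64183341 -0.07930823  0.07      ]] nuts [[ 0.59327791 -0.06779344  0.005     ]
 [ 0.45396527 -0.08947291  0.005     ]]
wood [451 213   5   9  27] [452.85185185 217.11111111]
holder front edge [[ 0.43047436 -0.21017716  0.04      ]
 [ 0.43245777 -0.28502479  0.04      ]]
graybox top [[0.40961063 0.54064345 0.2       ]
 [0.21761076 0.53377913 0.2       ]]
```

```bash
python3 - <<'E'
from h import *
s,t=load('scene0'),load('top0')
def comp(f,b,lo,hi,nm):
    x,y,w,h=b;m=np.zeros(f['image'].shape[:2],np.uint8)
    hsv=cv2.cvtColor(f['image'],cv2.COLOR_RGB2HSV)
    m[y:y+h,x:x+w]=cv2.inRange(hsv,lo,hi)[y:y+h,x:x+w]
    n,l,st,c=cv2.connectedComponentsWithStats(m);k=1+np.argmax(st[1:,4]);print(nm,st[k],c[k])
    return (l==k).astype(np.uint8),c[k]
for n,f,rb,yb in(('t',t,(435,200,40,35),(425,195,50,40)),('s',s,(180,235,30,35),(175,235,50,50))):
    m,c=comp(f,rb,(0,170,50),(5,255,255),n+'red')
    y,cy=comp(f,yb,(21,150,50),(32,255,255),n+'yel')
    h=cv2.convexHull(max(cv2.findContours(y,0,1)[0],key=len));e=cv2.fitEllipse(h);print(e)
    for z in(.09,.093,.096): print(z,onz(f,e[0],z)[0].round(4))
    print('red z.117',onz(f,c,.117),'z.129',onz(f,c,.129))
    v=cv2.cvtColor(f['image'],cv2.COLOR_RGB2HSV)
    x0,y0,w,hh=cv2.boundingRect(m)
    print(f['image'][y0-1:y0+hh+1,x0-1:x0+w+1,0])
    P=np.array([.470,-.247,.117]);print('proj',proj(f,[P,P+[0,0,.012],P-[0,0,.012],P-[0,0,.027],P-[0,0,.107]]).round(1))
E
```

```text
tred [454 213   7   8  45] [457.17777778 216.44444444]
tyel [441 207  23  23 319] [450.78683386 217.98746082]
((452.0010681152344, 217.66500854492188), (22.321826934814453, 23.016767501831055), 147.40875244140625)
0.09 [ 0.4672 -0.2473  0.09  ]
0.093 [ 0.467  -0.2463  0.093 ]
0.096 [ 0.4668 -0.2453  0.096 ]
red z.117 [[ 0.46803931 -0.25044314  0.117     ]] z.129 [[ 0.46707725 -0.24614394  0.129     ]]
[[186 186 184 151 140 142 158 186 178]
 [123  93  74 133 158 158 157 164 186]
 [ 60  69 154 160 162 161 160 161 173]
 [ 59  87 165 164 165 165 163 162 164]
 [ 61 113 171 169 168 169 167 165 165]
 [ 61 112 174 173 172 172 169 168 167]
 [ 59  77 173 175 176 175 173 170 171]
 [ 61  64 114 178 179 177 176 173 170]
 [ 67  63  66  97 147 162 158 174 185]
 [152 102 104 131 139 168 186 186 186]]
proj [[455.7 215.6]
 [457.5 215.2]
 [454.  216. ]
 [451.8 216.5]
 [441.5 218.9]]
sred [189 243   9  14  74] [192.95945946 248.37837838]
syel [184 249  26  22 347] [196.8443804 260.3054755]
((196.73648071289062, 259.16278076171875), (21.315509796142578, 26.90166473388672), 73.08175659179688)
0.09 [ 0.472
[... 312 characters left out ...]
22 144]
 [139 144 144 145 142 140 142 142 145 119  98]
 [136 149 145 147 144 148 143 147 143 102 104]
 [107 151 152 146 148 146 147 152 132  39  71]
 [130 134 148 151 151 151 150 121  65  32  45]
 [152  61 116 154 153 133 107  42  47  41  62]
 [131  94  59  53  50  49  47  54  50  46  21]
 [ 43 105  63  50  63  64  55  53  53  51  35]
 [139 230  76  61  67  63  63  54  54  53  36]
 [211 217 132  56  65  61  52  56  52  42  38]
 [203 203 153  61  62  61  58  51  56  55  42]
 [198 201 211 129  61  60  61  51  55  50  36]
 [198 196 199 210 133  44  52  56  54  40  24]
 [194 193 194 203 215  44  19  38  24  17  26]]
proj [[194.7 249.2]
 [193.5 245.3]
 [195.9 253. ]
 [197.3 257.7]
 [204.7 281.2]]
```

```bash
python3 - <<'E'
from h import *
s,t=load('scene0'),load('top0')
o=[]
for n,f,b in(('t',t,(435,200,40,35)),('s',s,(180,235,30,35))):
    x,y,w,h=b;hsv=cv2.cvtColor(f['image'],cv2.COLOR_RGB2HSV);m=np.zeros(hsv.shape[:2],np.uint8)
    q=((hsv[:,:,0]<6)|(hsv[:,:,0]>165))&(hsv[:,:,1]>150)&(hsv[:,:,2]>35)
    m[y:y+h,x:x+w]=q[y:y+h,x:x+w]
    nn,l,st,c=cv2.connectedComponentsWithStats(m);k=1+np.argmax(st[1:,4]);print(n,st[k],c[k]);o.append(c[k])
print('tri',tri(t,o[0],s,o[1]),'t@.119',onz(t,o[0],.119),'s',onz(s,o[1],.117))
e=(452.0,217.665);g=(196.74,259.16);print('collar',tri(t,e,s,g))
y=np.array([446.6,217])
E
```

```text
t [454 213   7   8  48] [457.  216.5]
s [189 243  10  14 109] [193.56880734 249.34862385]
tri (array([ 0.46825793, -0.24943632,  0.11690915]), np.float64(0.0013536079931514163)) t@.119 [[ 0.46774777 -0.24929868  0.119     ]] s [[ 0.46885758 -0.24896434  0.117     ]]
collar (array([ 0.46780057, -0.24876663,  0.08487375]), np.float64(0.0007132071798252591))
```

The rod stands upright: grip at (0.468,-0.249,0.117), collar mid-height about 0.085. The mouth is near (0.550,0.136,0.075). I'll keep the jaw orientation and lift first, then travel.

```bash
cat > d.py <<'E'
import sys,numpy as np
from plant import r
def go(*targets):
    s=r.get_state();R=s['ee_rot'];p=s['ee_pos']
    print('t',s['t'],'p',p.round(4),'F',s['ft_force'].round(2),'gap',round(s['finger_gap'],4),'zaxis',R[:,2].round(4))
    for t in targets:
        t=np.array(t,float);print(t,'tool mm',(R.T@(t-p)*1000).round(1));p=t
E
python3 -c "
from d import *
go((.222,.584,.30),(.48,.25,.30),(.468,-.2493,.20),(.468,-.2493,.13),(.468,-.2493,.099))"
```

```text
t 0.1 p [0.222  0.5835 0.2217] F [-0.47 -1.   -0.44] gap 0.087 zaxis [-0.001  -0.0016 -1.    ]
[0.222 0.584 0.3  ] tool mm [  0.3  -0.2 -78.3]
[0.48 0.25 0.3 ] tool mm [-2.203e+02  3.600e+02  3.000e-01]
[ 0.468  -0.2493  0.2   ] tool mm [-470.7  166.5  100.8]
[ 0.468  -0.2493  0.13  ] tool mm [ 0.1  0.  70. ]
[ 0.468  -0.2493  0.099 ] tool mm [ 0.1  0.  31. ]
```

Call:
step_arm --steps '[{"fingers": 1,"xyz": [0,0,-26],"turn": [0,0,0]},{"fingers": 1,"xyz": [0,0,-26],"turn": [0,0,0]},{"fingers": 1,"xyz": [0,0,-26],"turn": [0,0,0]},{"fingers": 1,"xyz": [-20,32,0],"turn": [0,0,0]},{"fingers": 1,"xyz": [-20,32,0],"turn": [0,0,0]},{"fingers": 1,"xyz": [-20,32,0],"turn": [0,0,0]},{"fingers": 1,"xyz": [-20,32,0],"turn": [0,0,0]},{"fingers": 1,"xyz": [-20,32,0],"turn": [0,0,0]},{"fingers": 1,"xyz": [-20,32,0],"turn": [0,0,0]},{"fingers": 1,"xyz": [-20,32,0],"turn": [0,0,0]}]'

```text
t: 1.1
ee_pos: [0.3823, 0.3721, 0.3002]
ee_rot: [[0.356, 0.935, -0.001], [0.935, -0.356, -0.0], [-0.001, -0.001, -1.0]]
ft_force: [0.1, -0.0, -0.6]
finger_gap: 0.0868
```

Call:
step_arm --steps '[{"fingers": 1,"xyz": [-20,34,0],"turn": [0,0,0]},{"fingers": 1,"xyz": [-20,34,0],"turn": [0,0,0]},{"fingers": 1,"xyz": [-20,34,0],"turn": [0,0,0]},{"fingers": 1,"xyz": [-20,34,0],"turn": [0,0,0]},{"fingers": 1,"xyz": [-38,14,0],"turn": [0,0,0]},{"fingers": 1,"xyz": [-38,14,0],"turn": [0,0,0]},{"fingers": 1,"xyz": [-38,14,0],"turn": [0,0,0]},{"fingers": 1,"xyz": [-38,14,0],"turn": [0,0,0]},{"fingers": 1,"xyz": [-38,14,0],"turn": [0,0,0]},{"fingers": 1,"xyz": [-38,14,0],"turn": [0,0,0]}]'

```text
t: 2.1
ee_pos: [0.4773, 0.0059, 0.3003]
ee_rot: [[0.356, 0.935, -0.001], [0.935, -0.356, 0.0], [-0.0, -0.001, -1.0]]
ft_force: [-0.4, -0.2, -0.7]
finger_gap: 0.0872
```

```bash
python3 -c "
from d import *
go((.468,-.2493,.20),(.468,-.2493,.099))"
```

```text
t 2.1 p [0.4773 0.0059 0.3003] F [-0.36 -0.21 -0.65] gap 0.0872 zaxis [-6.e-04  2.e-04 -1.e+00]
[ 0.468  -0.2493  0.2   ] tool mm [-241.9   82.2  100.2]
[ 0.468  -0.2493  0.099 ] tool mm [0.00e+00 1.00e-01 1.01e+02]
```

Call:
step_arm --steps '[{"fingers": 1,"xyz": [-40,13.7,0],"turn": [0,0,0]},{"fingers": 1,"xyz": [-40,13.7,0],"turn": [0,0,0]},{"fingers": 1,"xyz": [-40,13.7,0],"turn": [0,0,0]},{"fingers": 1,"xyz": [-40,13.7,0],"turn": [0,0,0]},{"fingers": 1,"xyz": [-40,13.7,0],"turn": [0,0,0]},{"fingers": 1,"xyz": [-30,10.3,20],"turn": [0,0,0]},{"fingers": 1,"xyz": [0,0,40],"turn": [0,0,0]},{"fingers": 1,"xyz": [0,0,40],"turn": [0,0,0]},{"fingers": 1,"xyz": [0,0,0],"turn": [0,0,0]},{"fingers": 1,"xyz": [0,0,0],"turn": [0,0,0]}]'

```text
t: 3.1
ee_pos: [0.4695, -0.2354, 0.2004]
ee_rot: [[0.356, 0.935, -0.001], [0.935, -0.356, 0.001], [0.001, -0.002, -1.0]]
ft_force: [1.3, -0.3, 0.8]
finger_gap: 0.0871
```

```bash
python3 - <<'E'
from d import *
from h import *
go((.468,-.2493,.15),(.468,-.2493,.1))
for n in("scene","top"):
    f=r.grab_frame(n);pickle.dump(f,open(f'pics/{n}1.pkl','wb'))
s,t=load('scene1'),load('top1')
cv2.imwrite('pics/g1.png',np.hstack([crop(s,130,170,130,130,3),crop(t,390,150,130,130,3)]))
E
```

```text
t 3.1 p [ 0.4695 -0.2354  0.2004] F [ 1.29 -0.28  0.8 ] gap 0.0871 zaxis [-0.0014  0.0011 -1.    ]
[ 0.468  -0.2493  0.15  ] tool mm [-13.6   3.6  50.4]
[ 0.468  -0.2493  0.1   ] tool mm [-0.   0.1 50. ]
```

View pics/g1.png

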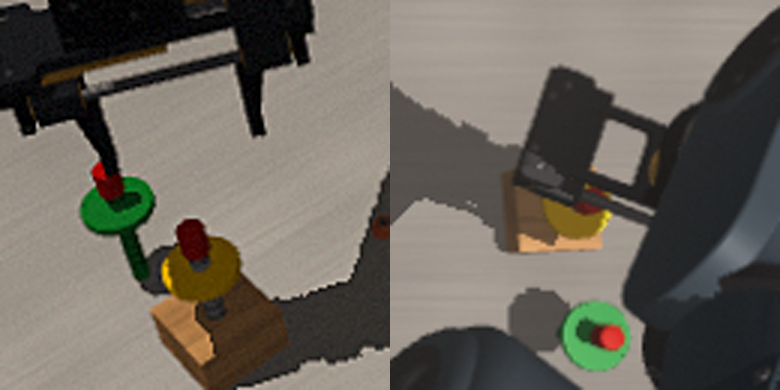

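Call:
step_arm --steps '[{"fingers": 1,"xyz": [-7,2,0],"turn": [0,0,0]},{"fingers": 1,"xyz": [-6.6,1.6,0],"turn": [0,0,0]},{"fingers": 1,"xyz": [0,0,25],"turn": [0,0,0]},{"fingers": 1,"xyz": [0,0,25],"turn": [0,0,0]},{"fingers": 1,"xyz": [0,0,20],"turn": [0,0,0]},{"fingers": 1,"xyz": [0,0,15],"turn": [0,0,0]},{"fingers": 1,"xyz": [0,0,10],"turn": [0,0,0]},{"fingers": 1,"xyz": [0,0,5.5],"turn": [0,0,0]},{"fingers": 1,"xyz": [0,0,0],"turn": [0,0,0]},{"fingers": 1,"xyz": [0,0,0],"turn": [0,0,0]}]'

```text
t: 4.2
ee_pos: [0.4687, -0.25, 0.1007]
ee_rot: [[0.356, 0.935, 0.001], [0.935, -0.356, -0.001], [-0.001, 0.001, -1.0]]
ft_force: [-0.1, -0.4, 0.4]
finger_gap: 0.0873
```

```bash
python3 - <<'E'
from d import *
from h import *
go((.468,-.2493,.1))
for n in("scene","top"):
    f=r.grab_frame(n);pickle.dump(f,open(f'pics/{n}2.pkl','wb'))
s,t=load('scene2'),load('top2')
cv2.imwrite('pics/g2.png',np.hstack([crop(s,130,190,130,130,3),crop(t,390,150,130,130,3)]))
E
```

```text
t 4.2 p [ 0.4687 -0.25    0.1007] F [-0.14 -0.45  0.36] gap 0.0873 zaxis [ 1.e-03 -9.e-04 -1.e+00]
[ 0.468  -0.2493  0.1   ] tool mm [ 0.4 -0.9  0.7]
```

View pics/g2.png

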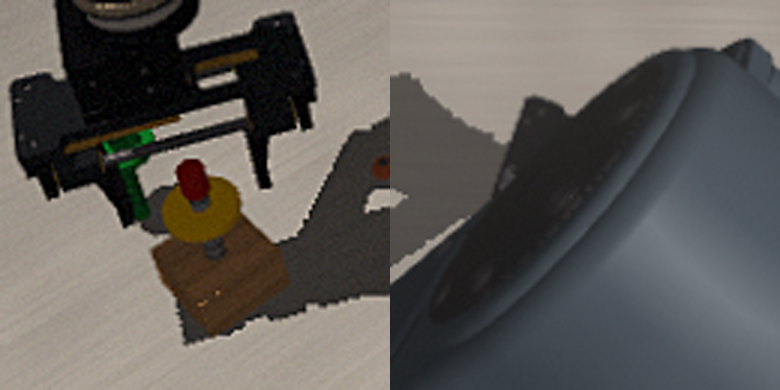

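The rod's grip is centred between the fingertips, with the tips just above the collar level. The green rod is unmoved. Closing.

Call:
step_arm --steps '[{"fingers": -1,"xyz": [0,0,0],"turn": [0,0,0]},{"fingers": -1,"xyz": [0,0,0],"turn": [0,0,0]},{"fingers": -1,"xyz": [0,0,0],"turn": [0,0,0]},{"fingers": -1,"xyz": [0,0,0],"turn": [0,0,0]},{"fingers": -1,"xyz": [0,0,0],"turn": [0,0,0]},{"fingers": -1,"xyz": [0,0,0],"turn": [0,0,0]},{"fingers": -1,"xyz": [0,0,0],"turn": [0,0,0]},{"fingers": -1,"xyz": [0,0,0],"turn": [0,0,0]},{"fingers": -1,"xyz": [0,0,0],"turn": [0,0,0]},{"fingers": -1,"xyz": [0,0,0],"turn": [0,0,0]}]' --grip_force 45

```text
t: 5.3
ee_pos: [0.4682, -0.2495, 0.1]
ee_rot: [[0.356, 0.935, 0.0], [0.935, -0.356, 0.0], [0.0, -0.0, -1.0]]
ft_force: [-0.2, 0.5, 0.6]
finger_gap: 0.0188
```

Call:
step_arm --steps '[{"fingers": -1,"xyz": [0,0,-5],"turn": [0,0,0]},{"fingers": -1,"xyz": [0,0,-10],"turn": [0,0,0]},{"fingers": -1,"xyz": [0,0,-15],"turn": [0,0,0]},{"fingers": -1,"xyz": [0,0,-20],"turn": [0,0,0]},{"fingers": -1,"xyz": [0,0,-25],"turn": [0,0,0]},{"fingers": -1,"xyz": [0,0,-25],"turn": [0,0,0]},{"fingers": -1,"xyz": [0,0,-25],"turn": [0,0,0]},{"fingers": -1,"xyz": [0,0,-15],"turn": [0,0,0]},{"fingers": -1,"xyz": [0,0,-5],"turn": [0,0,0]},{"fingers": -1,"xyz": [0,0,0],"turn": [0,0,0]}]'

```text
t: 6.3
ee_pos: [0.4682, -0.2496, 0.2459]
ee_rot: [[0.356, 0.935, 0.001], [0.935, -0.356, -0.001], [-0.001, 0.001, -1.0]]
ft_force: [0.1, -0.8, -2.3]
finger_gap: 0.0184
```

```bash
python3 - <<'E'
from d import *
from h import *
go((.55,.136,.245),(.55,.136,.20))
for n in("scene","top"):
    f=r.grab_frame(n);pickle.dump(f,open(f'pics/{n}3.pkl','wb'))
s,t=load('scene3'),load('top3')
cv2.imwrite('pics/g3.png',np.hstack([crop(s,120,150,130,160,3),crop(t,390,150,130,160,3)]))
E
```

```text
t 6.3 p [ 0.4682 -0.2496  0.2459] F [ 0.07 -0.84 -2.31] gap 0.0184 zaxis [ 0.0011 -0.001  -1.    ]
[0.55  0.136 0.245] tool mm [389.4 -60.8   0.6]
[0.55  0.136 0.2  ] tool mm [ 0.  -0.1 45. ]
```

View pics/g3.png

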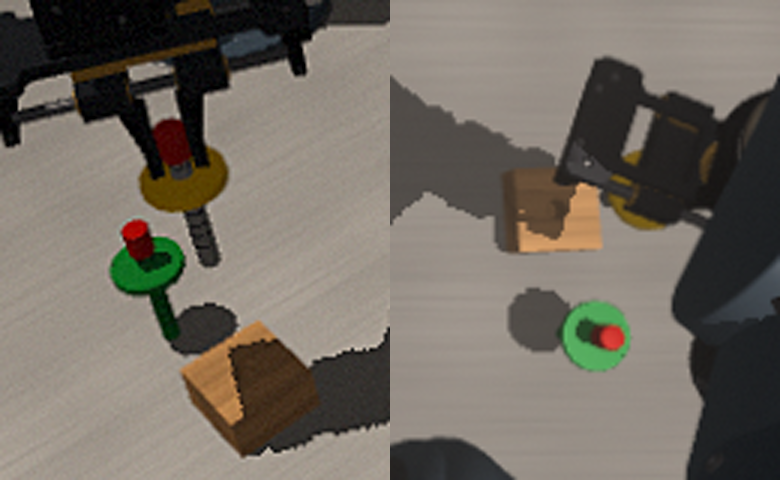

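The rod is out of the holder and hangs straight. I'll carry it over to the socket now.

Call:
step_arm --steps '[{"fingers": -1,"xyz": [20,-3,0],"turn": [0,0,0]},{"fingers": -1,"xyz": [40,-6,0],"turn": [0,0,0]},{"fingers": -1,"xyz": [40,-6,0],"turn": [0,0,0]},{"fingers": -1,"xyz": [40,-6,0],"turn": [0,0,0]},{"fingers": -1,"xyz": [40,-6,0],"turn": [0,0,0]},{"fingers": -1,"xyz": [40,-7,0],"turn": [0,0,0]},{"fingers": -1,"xyz": [40,-7,0],"turn": [0,0,0]},{"fingers": -1,"xyz": [40,-6,0],"turn": [0,0,0]},{"fingers": -1,"xyz": [40,-6,0],"turn": [0,0,0]},{"fingers": -1,"xyz": [30,-5,0],"turn": [0,0,0]}]'

```text
t: 7.4
ee_pos: [0.545, 0.1193, 0.2435]
ee_rot: [[0.355, 0.935, -0.003], [0.935, -0.355, 0.0], [-0.001, -0.003, -1.0]]
ft_force: [0.3, -1.6, -2.4]
finger_gap: 0.0187
```

Call:
step_arm --steps '[{"fingers": -1,"xyz": [14,-2,0],"turn": [0,0,0]},{"fingers": -1,"xyz": [5,-1,0],"turn": [0,0,0]},{"fingers": -1,"xyz": [0,0,0],"turn": [0,0,0]},{"fingers": -1,"xyz": [0,0,10],"turn": [0,0,0]},{"fingers": -1,"xyz": [0,0,20],"turn": [0,0,0]},{"fingers": -1,"xyz": [0,0,20],"turn": [0,0,0]},{"fingers": -1,"xyz": [0,0,10],"turn": [0,0,0]},{"fingers": -1,"xyz": [0,0,0],"turn": [0,0,0]},{"fingers": -1,"xyz": [0,0,0],"turn": [0,0,0]},{"fingers": -1,"xyz": [0,0,0],"turn": [0,0,0]}]'

```text
t: 8.4
ee_pos: [0.5505, 0.1354, 0.186]
ee_rot: [[0.356, 0.934, 0.002], [0.934, -0.356, 0.0], [0.001, 0.002, -1.0]]
ft_force: [-0.2, 0.1, -2.8]
finger_gap: 0.0189
```

```bash
python3 - <<'E'
from d import *
from h import *
go((.55,.136,.18))
for n in("scene","top"):
    f=r.grab_frame(n);pickle.dump(f,open(f'pics/{n}4.pkl','wb'))
s,t=load('scene4'),load('top4')
print(proj(s,[(.55,.136,.075),(.55,.136,.099)]))
cv2.imwrite('pics/g4.png',np.hstack([crop(s,300,120,100,120,4),crop(t,250,130,100,120,4)]))
E
```

```text
t 8.4 p [0.5505 0.1354 0.186 ] F [-0.2   0.08 -2.8 ] gap 0.0189 zaxis [ 0.0021  0.     -1.    ]
[0.55  0.136 0.18 ] tool mm [ 0.4 -0.7  6. ]
[[352.00010144 199.34278335]
 [352.33567508 191.90166524]]
```

View pics/g4.png

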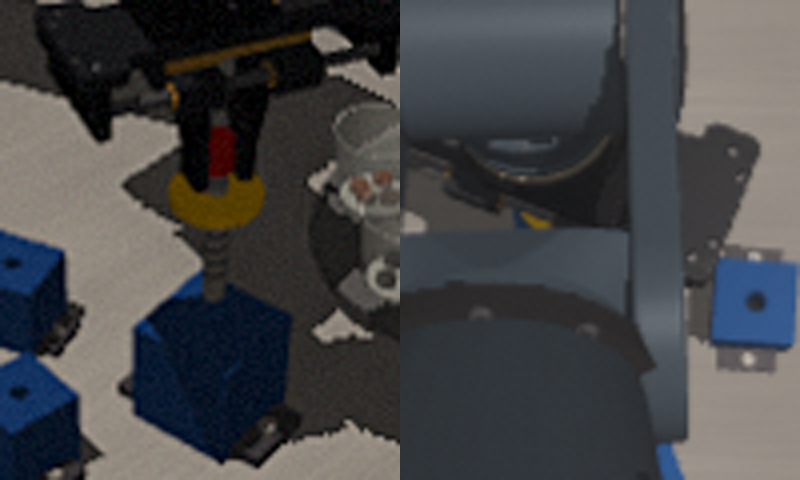

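```bash
python3 - <<'E'
from h import *
s=load('scene4')
print(proj(s,[(.5505,.1354,.096),(.5505,.1354,.15),(.5505,.1354,.12)]).round(2))
im=s['image'].astype(int)
for y in range(176,198): print(y,' '.join(f'{a:3d}/{b:3d}' for a,b in zip(im[y,346:363,0],im[y,346:363,2])))
cv2.imwrite('pics/g5.png',crop(s,325,150,60,70,10)[:600])
E
```

```text
[[352.27 193.05]
 [353.05 175.53]
 [352.61 185.41]]
176  41/ 36  54/ 36  62/ 24  76/ 15  76/  0  83/  2  93/  4  96/  0  92/  0  99/  6  84/  0  78/ 14  78/  8  62/ 15  67/ 30  55/ 31  46/ 44
177  42/ 41  40/ 38  45/ 42  44/ 33  54/ 32  58/ 31  62/ 28  65/ 29  69/ 31  71/ 39  56/ 24  53/ 33  57/ 40  47/ 41  47/ 48  43/ 44  47/ 42
178  41/ 34  45/ 40  48/ 44  40/ 38  43/ 42  33/ 37  27/ 32  43/ 47  43/ 43  32/ 34  23/ 26  39/ 41  44/ 42  46/ 42  43/ 43  44/ 41  53/ 46
179  32/ 26  45/ 40  43/ 37  43/ 34  43/ 40  37/ 34  30/ 27  31/ 31  34/ 34  35/ 30  37/ 38  43/ 37  43/ 38  52/ 43  45/ 39  47/ 43  53/ 44
180  72/ 62  37/ 34  38/ 37  46/ 39  41/ 38  32/ 33  46/ 42  49/ 42  44/ 38  47/ 40  45/ 41  41/ 35  51/ 40  47/ 43  49/ 45  49/ 42  47/ 41
181 128/112  71/ 61  37/ 35  44/ 37  34/ 30  32/ 31  50/ 48  46/ 41  52/ 45  39/ 34  33/ 30  42/ 35  50/ 47  48/ 42  50/ 47  49/ 41  48/ 41
182 148/128 127/113  79/ 70  37/ 33  32/ 29  26/ 24  31/ 25  31/ 30  35/ 33  34/ 29  39/ 34  44/ 38  46/ 41  45/ 38  52/ 46  45/ 41  44/ 37
183 143/124 148/125 129/113  72/ 61  29/ 32  39/ 34  39/ 31  39/ 36 
[... 1331 characters left out ...]

193  16/104  24/ 85  18/ 93  10/ 83  25/ 48  47/ 39  52/ 40  48/ 40  53/ 45  45/ 40  21/ 35  13/ 39   5/ 33   1/ 34  13/ 42  15/ 38  31/ 41
194  10/ 68   8/ 43   8/ 56  13/ 50  12/ 33  35/ 39  55/ 47  53/ 43  45/ 41  31/ 39  11/ 39   9/ 38   4/ 36  13/ 42   0/ 36   1/ 35   9/ 38
195  10/ 34   9/ 33   3/ 32   5/ 33   6/ 36  18/ 40  27/ 40  33/ 41  23/ 39   7/ 37   0/ 39   6/ 38  12/ 39   3/ 36   0/ 37   8/ 35   5/ 37
196  13/ 37   2/ 33   1/ 36   4/ 35  13/ 40  15/ 37   4/ 37   3/ 35   9/ 39   0/ 37   1/ 33  12/ 40   4/ 35  13/ 40   4/ 34  12/ 41  10/ 37
197   9/ 43   8/ 35  10/ 37  11/ 42  10/ 41   9/ 40   4/ 34   4/ 41   7/ 42  11/ 41   9/ 37   3/ 37  15/ 40  10/ 40  12/ 34   4/ 39  11/ 38
```

View pics/g5.png

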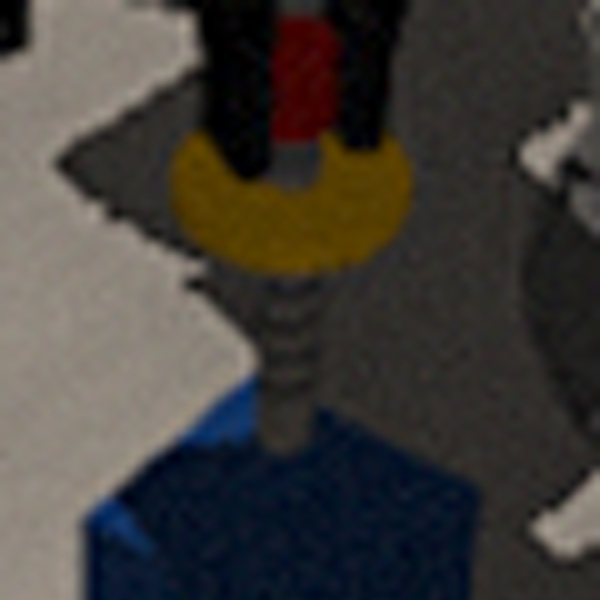

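Tip and hole line up in the scene view to about 0.2 px. The tip is near (353,193.7), against a hole at (352.4,200.2) and 21 mm of height. I'll apply a small correction and a gentle descent.

Call:
step_arm --steps '[{"fingers": -1,"xyz": [0.7,-0.4,0],"turn": [0,0,0]},{"fingers": -1,"xyz": [0,0,4],"turn": [0,0,0]},{"fingers": -1,"xyz": [0,0,4],"turn": [0,0,0]},{"fingers": -1,"xyz": [0,0,4],"turn": [0,0,0]},{"fingers": -1,"xyz": [0,0,3],"turn": [0,0,0]},{"fingers": -1,"xyz": [0,0,2],"turn": [0,0,0]},{"fingers": -1,"xyz": [0,0,2],"turn": [0,0,0]},{"fingers": -1,"xyz": [0,0,1],"turn": [0,0,0]},{"fingers": -1,"xyz": [0,0,1],"turn": [0,0,0]},{"fingers": -1,"xyz": [0,0,0],"turn": [0,0,0]}]'

```text
t: 9.5
ee_pos: [0.5496, 0.1365, 0.1641]
ee_rot: [[0.356, 0.935, 0.0], [0.935, -0.356, 0.0], [0.0, 0.0, -1.0]]
ft_force: [-0.2, -0.4, -2.3]
finger_gap: 0.0188
```

Call:
step_arm --steps '[{"fingers": -1,"xyz": [0,0,0.8],"turn": [0,0,0]},{"fingers": -1,"xyz": [0,0,0.8],"turn": [0,0,0]},{"fingers": -1,"xyz": [0,0,0.8],"turn": [0,0,0]},{"fingers": -1,"xyz": [0,0,0.8],"turn": [0,0,0]},{"fingers": -1,"xyz": [0,0,0.8],"turn": [0,0,0]},{"fingers": -1,"xyz": [0,0,0.5],"turn": [0,0,0]},{"fingers": -1,"xyz": [0,0,0.5],"turn": [0,0,0]},{"fingers": -1,"xyz": [0,0,0],"turn": [0,0,0]},{"fingers": -1,"xyz": [0,0,0],"turn": [0,0,0]},{"fingers": -1,"xyz": [0,0,0],"turn": [0,0,0]}]'

```text
t: 10.5
ee_pos: [0.5495, 0.1365, 0.1591]
ee_rot: [[0.356, 0.935, 0.0], [0.935, -0.356, -0.0], [-0.0, 0.0, -1.0]]
ft_force: [0.1, 0.4, -3.0]
finger_gap: 0.0186
```

No contact 6 mm below the rim, so the tip is in the bore. Continuing.

Call:
step_arm --steps '[{"fingers": -1,"xyz": [0,0,1],"turn": [0,0,0]},{"fingers": -1,"xyz": [0,0,1],"turn": [0,0,0]},{"fingers": -1,"xyz": [0,0,1],"turn": [0,0,0]},{"fingers": -1,"xyz": [0,0,1],"turn": [0,0,0]},{"fingers": -1,"xyz": [0,0,1],"turn": [0,0,0]},{"fingers": -1,"xyz": [0,0,1],"turn": [0,0,0]},{"fingers": -1,"xyz": [0,0,1],"turn": [0,0,0]},{"fingers": -1,"xyz": [0,0,1],"turn": [0,0,0]},{"fingers": -1,"xyz": [0,0,0],"turn": [0,0,0]},{"fingers": -1,"xyz": [0,0,0],"turn": [0,0,0]}]'

```text
t: 11.5
ee_pos: [0.5495, 0.1365, 0.151]
ee_rot: [[0.356, 0.935, -0.0], [0.935, -0.356, 0.0], [-0.0, -0.0, -1.0]]
ft_force: [-0.5, -0.0, -3.4]
finger_gap: 0.019
```

```bash
python3 - <<'E'
from d import *
from h import *
go()
f=r.grab_frame('scene');pickle.dump(f,open('pics/scene5.pkl','wb'))
cv2.imwrite('pics/g6.png',crop(f,310,140,90,110,5))
print(r.get_state()['moment'])
E
```

```text
t 11.5 p [0.5495 0.1365 0.151 ] F [-0.49 -0.02 -3.36] gap 0.019 zaxis [-1.e-04  0.e+00 -1.e+00]
[-1.63929019e-02 -1.36670272e-01  1.23037603e-04]
```

View pics/g6.png

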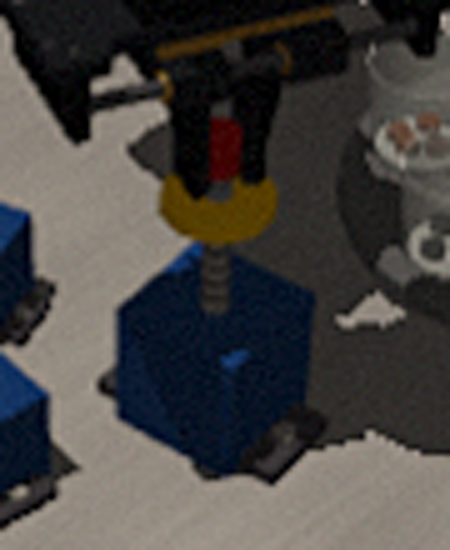

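Call:
step_arm --steps '[{"fingers": -1,"xyz": [0,0,1],"turn": [0,0,0]},{"fingers": -1,"xyz": [0,0,1],"turn": [0,0,0]},{"fingers": -1,"xyz": [0,0,1],"turn": [0,0,0]},{"fingers": -1,"xyz": [0,0,1],"turn": [0,0,0]},{"fingers": -1,"xyz": [0,0,1],"turn": [0,0,0]},{"fingers": -1,"xyz": [0,0,1],"turn": [0,0,0]},{"fingers": -1,"xyz": [0,0,1],"turn": [0,0,0]},{"fingers": -1,"xyz": [0,0,1],"turn": [0,0,0]},{"fingers": -1,"xyz": [0,0,0],"turn": [0,0,0]},{"fingers": -1,"xyz": [0,0,0],"turn": [0,0,0]}]'

```text
t: 12.55
ee_pos: [0.5495, 0.1365, 0.143]
ee_rot: [[0.356, 0.935, -0.0], [0.935, -0.356, 0.0], [-0.0, -0.0, -1.0]]
ft_force: [0.2, 0.6, -3.3]
finger_gap: 0.0187
```

Call:
step_arm --steps '[{"fingers": -1,"xyz": [0,0,1],"turn": [0,0,0]},{"fingers": -1,"xyz": [0,0,1],"turn": [0,0,0]},{"fingers": -1,"xyz": [0,0,1],"turn": [0,0,0]},{"fingers": -1,"xyz": [0,0,1],"turn": [0,0,0]},{"fingers": -1,"xyz": [0,0,1],"turn": [0,0,0]},{"fingers": -1,"xyz": [0,0,1],"turn": [0,0,0]},{"fingers": -1,"xyz": [0,0,1],"turn": [0,0,0]},{"fingers": -1,"xyz": [0,0,1],"turn": [0,0,0]},{"fingers": -1,"xyz": [0,0,0],"turn": [0,0,0]},{"fingers": -1,"xyz": [0,0,0],"turn": [0,0,0]}]'

```text
t: 13.55
ee_pos: [0.5496, 0.1365, 0.135]
ee_rot: [[0.356, 0.935, 0.0], [0.935, -0.356, 0.0], [0.0, 0.0, -1.0]]
ft_force: [-0.0, 0.3, 0.4]
finger_gap: 0.0186
```

A rise of about 3.5 N shows the rod is on the grommet, which is the false bottom. Pushing on in small steps.

Call:
step_arm --steps '[{"fingers": -1,"xyz": [0,0,0.5],"turn": [0,0,0]},{"fingers": -1,"xyz": [0,0,0.5],"turn": [0,0,0]},{"fingers": -1,"xyz": [0,0,0.5],"turn": [0,0,0]},{"fingers": -1,"xyz": [0,0,0.5],"turn": [0,0,0]},{"fingers": -1,"xyz": [0,0,0.5],"turn": [0,0,0]},{"fingers": -1,"xyz": [0,0,0.5],"turn": [0,0,0]},{"fingers": -1,"xyz": [0,0,0],"turn": [0,0,0]},{"fingers": -1,"xyz": [0,0,0],"turn": [0,0,0]},{"fingers": -1,"xyz": [0,0,0],"turn": [0,0,0]},{"fingers": -1,"xyz": [0,0,0],"turn": [0,0,0]}]'

```text
t: 14.55
ee_pos: [0.5496, 0.1365, 0.132]
ee_rot: [[0.356, 0.935, 0.0], [0.935, -0.356, 0.0], [0.0, 0.0, -1.0]]
ft_force: [1.7, 0.2, 1.2]
finger_gap: 0.0187
```

Call:
step_arm --steps '[{"fingers": -1,"xyz": [0,0,0.5],"turn": [0,0,0]},{"fingers": -1,"xyz": [0,0,0.5],"turn": [0,0,0]},{"fingers": -1,"xyz": [0,0,0.5],"turn": [0,0,0]},{"fingers": -1,"xyz": [0,0,0.5],"turn": [0,0,0]},{"fingers": -1,"xyz": [0,0,0.5],"turn": [0,0,0]},{"fingers": -1,"xyz": [0,0,0.5],"turn": [0,0,0]},{"fingers": -1,"xyz": [0,0,0],"turn": [0,0,0]},{"fingers": -1,"xyz": [0,0,0],"turn": [0,0,0]},{"fingers": -1,"xyz": [0,0,0],"turn": [0,0,0]},{"fingers": -1,"xyz": [0,0,0],"turn": [0,0,0]}]'

```text
t: 15.55
ee_pos: [0.5496, 0.1365, 0.129]
ee_rot: [[0.356, 0.935, 0.0], [0.935, -0.356, 0.0], [0.0, 0.0, -1.0]]
ft_force: [2.0, 0.5, 1.8]
finger_gap: 0.0189
```

Call:
step_arm --steps '[{"fingers": -1,"xyz": [0.1,0.3,0.5],"turn": [0,0,0]},{"fingers": -1,"xyz": [0,0,0.5],"turn": [0,0,0]},{"fingers": -1,"xyz": [0,0,0.5],"turn": [0,0,0]},{"fingers": -1,"xyz": [0,0,0.5],"turn": [0,0,0]},{"fingers": -1,"xyz": [0,0,0.5],"turn": [0,0,0]},{"fingers": -1,"xyz": [0,0,0],"turn": [0,0,0]},{"fingers": -1,"xyz": [0,0,0],"turn": [0,0,0]},{"fingers": -1,"xyz": [0,0,0],"turn": [0,0,0]},{"fingers": -1,"xyz": [0,0,0],"turn": [0,0,0]},{"fingers": -1,"xyz": [0,0,0],"turn": [0,0,0]}]'

```text
t: 16.55
ee_pos: [0.5497, 0.1365, 0.1264]
ee_rot: [[0.356, 0.935, -0.0], [0.935, -0.356, -0.0], [-0.0, -0.0, -1.0]]
ft_force: [0.7, 0.4, 1.0]
finger_gap: 0.0188
```

Call:
step_arm --steps '[{"fingers": -1,"xyz": [0,0,0.5],"turn": [0,0,0]},{"fingers": -1,"xyz": [0,0,0.5],"turn": [0,0,0]},{"fingers": -1,"xyz": [0,0,0.5],"turn": [0,0,0]},{"fingers": -1,"xyz": [0,0,0.5],"turn": [0,0,0]},{"fingers": -1,"xyz": [0,0,0],"turn": [0,0,0]},{"fingers": -1,"xyz": [0,0,0],"turn": [0,0,0]},{"fingers": -1,"xyz": [0,0,0],"turn": [0,0,0]},{"fingers": -1,"xyz": [0,0,0],"turn": [0,0,0]},{"fingers": -1,"xyz": [0,0,0],"turn": [0,0,0]},{"fingers": -1,"xyz": [0,0,0],"turn": [0,0,0]}]'

```text
t: 17.55
ee_pos: [0.5498, 0.1365, 0.1245]
ee_rot: [[0.356, 0.935, -0.0], [0.935, -0.356, -0.0], [-0.0, -0.0, -1.0]]
ft_force: [0.5, -1.1, 1.9]
finger_gap: 0.0185
```

Call:
step_arm --steps '[{"fingers": -1,"xyz": [0,0,0.5],"turn": [0,0,0]},{"fingers": -1,"xyz": [0,0,0.5],"turn": [0,0,0]},{"fingers": -1,"xyz": [0,0,0.5],"turn": [0,0,0]},{"fingers": -1,"xyz": [0,0,0.5],"turn": [0,0,0]},{"fingers": -1,"xyz": [0,0,0],"turn": [0,0,0]},{"fingers": -1,"xyz": [0,0,0],"turn": [0,0,0]},{"fingers": -1,"xyz": [0,0,0],"turn": [0,0,0]},{"fingers": -1,"xyz": [0,0,0],"turn": [0,0,0]},{"fingers": -1,"xyz": [0,0,0],"turn": [0,0,0]},{"fingers": -1,"xyz": [0,0,0],"turn": [0,0,0]}]'

```text
t: 18.55
ee_pos: [0.5498, 0.1365, 0.1225]
ee_rot: [[0.356, 0.935, -0.0], [0.935, -0.356, -0.0], [-0.0, -0.0, -1.0]]
ft_force: [-0.2, 0.2, 0.4]
finger_gap: 0.0186
```

Call:
step_arm --steps '[{"fingers": -1,"xyz": [0,0,0.5],"turn": [0,0,0]},{"fingers": -1,"xyz": [0,0,0.5],"turn": [0,0,0]},{"fingers": -1,"xyz": [0,0,0.5],"turn": [0,0,0]},{"fingers": -1,"xyz": [0,0,0.5],"turn": [0,0,0]},{"fingers": -1,"xyz": [0,0,0],"turn": [0,0,0]},{"fingers": -1,"xyz": [0,0,0],"turn": [0,0,0]},{"fingers": -1,"xyz": [0,0,0],"turn": [0,0,0]},{"fingers": -1,"xyz": [0,0,0],"turn": [0,0,0]},{"fingers": -1,"xyz": [0,0,0],"turn": [0,0,0]},{"fingers": -1,"xyz": [0,0,0],"turn": [0,0,0]}]'

```text
t: 19.55
ee_pos: [0.5499, 0.1365, 0.1208]
ee_rot: [[0.356, 0.935, 0.0], [0.935, -0.356, -0.0], [0.0, 0.0, -1.0]]
ft_force: [0.8, -0.9, 5.1]
finger_gap: 0.0186
```

Force now rises at the seat. Finishing the push in small steps.

Call:
step_arm --steps '[{"fingers": -1,"xyz": [0,0,0.4],"turn": [0,0,0]},{"fingers": -1,"xyz": [0,0,0.4],"turn": [0,0,0]},{"fingers": -1,"xyz": [0,0,0],"turn": [0,0,0]},{"fingers": -1,"xyz": [0,0,0],"turn": [0,0,0]},{"fingers": -1,"xyz": [0,0,0],"turn": [0,0,0]},{"fingers": -1,"xyz": [0,0,0],"turn": [0,0,0]},{"fingers": -1,"xyz": [0,0,0],"turn": [0,0,0]},{"fingers": -1,"xyz": [0,0,0],"turn": [0,0,0]},{"fingers": -1,"xyz": [0,0,0],"turn": [0,0,0]},{"fingers": -1,"xyz": [0,0,0],"turn": [0,0,0]}]'

```text
t: 20.55
ee_pos: [0.55, 0.1365, 0.1202]
ee_rot: [[0.356, 0.935, 0.001], [0.935, -0.356, -0.0], [0.0, 0.001, -1.0]]
ft_force: [-0.3, -1.6, 6.2]
finger_gap: 0.0187
```

Call:
step_arm --steps '[{"fingers": -1,"xyz": [0,0,0.4],"turn": [0,0,0]},{"fingers": -1,"xyz": [0,0,0.4],"turn": [0,0,0]},{"fingers": -1,"xyz": [0,0,0.3],"turn": [0,0,0]},{"fingers": -1,"xyz": [0,0,0],"turn": [0,0,0]},{"fingers": -1,"xyz": [0,0,0],"turn": [0,0,0]},{"fingers": -1,"xyz": [0,0,0],"turn": [0,0,0]},{"fingers": -1,"xyz": [0,0,0],"turn": [0,0,0]},{"fingers": -1,"xyz": [0,0,0],"turn": [0,0,0]},{"fingers": -1,"xyz": [0,0,0],"turn": [0,0,0]},{"fingers": -1,"xyz": [0,0,0],"turn": [0,0,0]}]'

```text
t: 21.55
ee_pos: [0.5503, 0.1365, 0.1196]
ee_rot: [[0.356, 0.935, 0.001], [0.935, -0.356, -0.0], [0.0, 0.001, -1.0]]
ft_force: [0.1, -0.5, 8.9]
finger_gap: 0.0187
```

Call:
step_arm --steps '[{"fingers": -1,"xyz": [0,0,0.4],"turn": [0,0,0]},{"fingers": -1,"xyz": [0,0,0.4],"turn": [0,0,0]},{"fingers": -1,"xyz": [0,0,0.4],"turn": [0,0,0]},{"fingers": -1,"xyz": [0,0,0],"turn": [0,0,0]},{"fingers": -1,"xyz": [0,0,0],"turn": [0,0,0]},{"fingers": -1,"xyz": [0,0,0],"turn": [0,0,0]},{"fingers": -1,"xyz": [0,0,0],"turn": [0,0,0]},{"fingers": -1,"xyz": [0,0,0],"turn": [0,0,0]},{"fingers": -1,"xyz": [0,0,0],"turn": [0,0,0]},{"fingers": -1,"xyz": [0,0,0],"turn": [0,0,0]}]'

```text
t: 22.55
ee_pos: [0.5505, 0.1364, 0.1188]
ee_rot: [[0.356, 0.935, 0.002], [0.935, -0.356, -0.0], [0.001, 0.002, -1.0]]
ft_force: [-1.4, -0.5, 11.0]
finger_gap: 0.0189
```

Call:
step_arm --steps '[{"fingers": -1,"xyz": [0,0,0.4],"turn": [0,0,0]},{"fingers": -1,"xyz": [0,0,0.5],"turn": [0,0,0]},{"fingers": -1,"xyz": [0,0,0],"turn": [0,0,0]},{"fingers": -1,"xyz": [0,0,0],"turn": [0,0,0]},{"fingers": -1,"xyz": [0,0,0],"turn": [0,0,0]},{"fingers": -1,"xyz": [0,0,0],"turn": [0,0,0]},{"fingers": -1,"xyz": [0,0,0],"turn": [0,0,0]},{"fingers": -1,"xyz": [0,0,0],"turn": [0,0,0]},{"fingers": -1,"xyz": [0,0,0],"turn": [0,0,0]},{"fingers": -1,"xyz": [0,0,0],"turn": [0,0,0]}]'

```text
t: 23.55
ee_pos: [0.5508, 0.1364, 0.1183]
ee_rot: [[0.356, 0.935, 0.003], [0.935, -0.356, -0.0], [0.001, 0.003, -1.0]]
ft_force: [-0.6, -1.3, 13.5]
finger_gap: 0.0185
```

Final push reached: the wrist reads +13.5 N. That is about 16 N above the free-hanging reading, so the push is between 13.5 and 16 N, around 15 N. Now unloading before letting go.

Call:
step_arm --steps '[{"fingers": -1,"xyz": [0,0,-0.5],"turn": [0,0,0]},{"fingers": -1,"xyz": [0,0,-0.5],"turn": [0,0,0]},{"fingers": -1,"xyz": [0,0,-0.5],"turn": [0,0,0]},{"fingers": -1,"xyz": [0,0,-0.5],"turn": [0,0,0]},{"fingers": -1,"xyz": [0,0,-0.5],"turn": [0,0,0]},{"fingers": -1,"xyz": [0,0,-0.5],"turn": [0,0,0]},{"fingers": -1,"xyz": [0,0,0],"turn": [0,0,0]},{"fingers": -1,"xyz": [0,0,0],"turn": [0,0,0]},{"fingers": -1,"xyz": [0,0,0],"turn": [0,0,0]},{"fingers": -1,"xyz": [0,0,0],"turn": [0,0,0]}]'

```text
t: 24.55
ee_pos: [0.55, 0.1365, 0.1198]
ee_rot: [[0.356, 0.935, 0.0], [0.935, -0.356, 0.0], [0.0, 0.0, -1.0]]
ft_force: [0.8, 0.2, 5.6]
finger_gap: 0.0189
```

Call:
step_arm --steps '[{"fingers": -1,"xyz": [0,0,-0.4],"turn": [0,0,0]},{"fingers": -1,"xyz": [0,0,-0.4],"turn": [0,0,0]},{"fingers": -1,"xyz": [0,0,-0.4],"turn": [0,0,0]},{"fingers": -1,"xyz": [0,0,-0.4],"turn": [0,0,0]},{"fingers": -1,"xyz": [0,0,0],"turn": [0,0,0]},{"fingers": -1,"xyz": [0,0,0],"turn": [0,0,0]},{"fingers": -1,"xyz": [0,0,0],"turn": [0,0,0]},{"fingers": -1,"xyz": [0,0,0],"turn": [0,0,0]},{"fingers": -1,"xyz": [0,0,0],"turn": [0,0,0]},{"fingers": -1,"xyz": [0,0,0],"turn": [0,0,0]}]'

```text
t: 25.55
ee_pos: [0.5497, 0.1365, 0.121]
ee_rot: [[0.356, 0.935, -0.0], [0.935, -0.356, 0.0], [-0.0, -0.0, -1.0]]
ft_force: [1.0, -0.5, -1.7]
finger_gap: 0.0188
```

Call:
step_arm --steps '[{"fingers": -0.6,"xyz": [0,0,0],"turn": [0,0,0]},{"fingers": -0.31,"xyz": [0,0,0],"turn": [0,0,0]},{"fingers": -0.31,"xyz": [0,0,0],"turn": [0,0,0]},{"fingers": -0.31,"xyz": [0,0,0],"turn": [0,0,0]},{"fingers": -0.31,"xyz": [0,0,0],"turn": [0,0,0]},{"fingers": -0.31,"xyz": [0,0,0],"turn": [0,0,0]},{"fingers": -0.31,"xyz": [0,0,0],"turn": [0,0,0]},{"fingers": -0.31,"xyz": [0,0,0],"turn": [0,0,0]},{"fingers": -0.31,"xyz": [0,0,0],"turn": [0,0,0]},{"fingers": -0.31,"xyz": [0,0,0],"turn": [0,0,0]}]'

```text
t: 26.55
ee_pos: [0.5498, 0.1364, 0.1211]
ee_rot: [[0.356, 0.935, -0.0], [0.935, -0.356, -0.0], [-0.0, -0.0, -1.0]]
ft_force: [-1.1, 0.5, 0.3]
finger_gap: 0.0303
```

```bash
python3 - <<'E'
from d import *
from h import *
go()
f=r.grab_frame('scene');pickle.dump(f,open('pics/scene6.pkl','wb'))
cv2.imwrite('pics/g7.png',crop(f,310,140,90,90,6))
P=np.array([.55,.1365,.031])
print(proj(f,[P+[0,0,.107],P+[0,0,.119],P+[0,0,.095],P+[0,0,.079]]))
E
```

```text
t 26.55 p [0.5498 0.1364 0.1211] F [-1.05  0.48  0.26] gap 0.0303 zaxis [-1.e-04 -0.e+00 -1.e+00]
[[353.04767157 179.23230427]
 [353.22619369 175.2364944 ]
 [352.87123801 183.16800688]
 [352.63920173 188.32406708]]
```

View pics/g7.png

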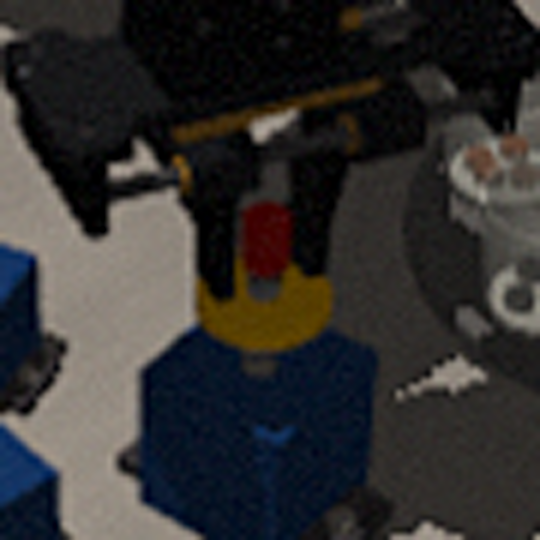

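Rod released and standing straight with its red grip at (354.5,180). The collar is still about 27 mm above the rim, and the fingertips straddle the grip. Lowering onto the collar.

Call:
step_arm --steps '[{"fingers": -0.31,"xyz": [0,0,2],"turn": [0,0,0]},{"fingers": -0.31,"xyz": [0,0,2],"turn": [0,0,0]},{"fingers": -0.31,"xyz": [0,0,2],"turn": [0,0,0]},{"fingers": -0.31,"xyz": [0,0,1.5],"turn": [0,0,0]},{"fingers": -0.31,"xyz": [0,0,1.5],"turn": [0,0,0]},{"fingers": -0.31,"xyz": [0,0,1.5],"turn": [0,0,0]},{"fingers": -0.31,"xyz": [0,0,1.5],"turn": [0,0,0]},{"fingers": -0.31,"xyz": [0,0,1.5],"turn": [0,0,0]},{"fingers": -0.31,"xyz": [0,0,1.5],"turn": [0,0,0]},{"fingers": -0.31,"xyz": [0,0,0],"turn": [0,0,0]}]'

```text
t: 27.6
ee_pos: [0.5498, 0.1364, 0.106]
ee_rot: [[0.356, 0.935, -0.0], [0.935, -0.356, -0.0], [-0.0, -0.0, -1.0]]
ft_force: [0.3, -0.1, 3.6]
finger_gap: 0.0299
```

The collar is sliding with about 3 N. Continuing.

Call:
step_arm --steps '[{"fingers": -0.31,"xyz": [0,0,1.5],"turn": [0,0,0]},{"fingers": -0.31,"xyz": [0,0,1.5],"turn": [0,0,0]},{"fingers": -0.31,"xyz": [0,0,1.5],"turn": [0,0,0]},{"fingers": -0.31,"xyz": [0,0,1.5],"turn": [0,0,0]},{"fingers": -0.31,"xyz": [0,0,1.5],"turn": [0,0,0]},{"fingers": -0.31,"xyz": [0,0,1.5],"turn": [0,0,0]},{"fingers": -0.31,"xyz": [0,0,1.5],"turn": [0,0,0]},{"fingers": -0.31,"xyz": [0,0,1.5],"turn": [0,0,0]},{"fingers": -0.31,"xyz": [0,0,0],"turn": [0,0,0]},{"fingers": -0.31,"xyz": [0,0,0],"turn": [0,0,0]}]'

```text
t: 28.6
ee_pos: [0.5498, 0.1365, 0.094]
ee_rot: [[0.356, 0.935, -0.0], [0.935, -0.356, 0.0], [-0.0, -0.0, -1.0]]
ft_force: [0.4, -0.3, 2.5]
finger_gap: 0.0298
```

Call:
step_arm --steps '[{"fingers": -0.31,"xyz": [0,0,1],"turn": [0,0,0]},{"fingers": -0.31,"xyz": [0,0,1],"turn": [0,0,0]},{"fingers": -0.31,"xyz": [0,0,1],"turn": [0,0,0]},{"fingers": -0.31,"xyz": [0,0,1],"turn": [0,0,0]},{"fingers": -0.31,"xyz": [0,0,1],"turn": [0,0,0]},{"fingers": -0.31,"xyz": [0,0,0],"turn": [0,0,0]},{"fingers": -0.31,"xyz": [0,0,0],"turn": [0,0,0]},{"fingers": -0.31,"xyz": [0,0,0],"turn": [0,0,0]},{"fingers": -0.31,"xyz": [0,0,0],"turn": [0,0,0]},{"fingers": -0.31,"xyz": [0,0,0],"turn": [0,0,0]}]'

```text
t: 29.6
ee_pos: [0.5498, 0.1365, 0.0891]
ee_rot: [[0.356, 0.935, 0.0], [0.935, -0.356, 0.0], [0.0, -0.0, -1.0]]
ft_force: [-0.4, -0.0, 2.1]
finger_gap: 0.03
```

```bash
python3 - <<'E'
from d import *
from h import *
go()
f=r.grab_frame('scene');pickle.dump(f,open('pics/scene7.pkl','wb'))
cv2.imwrite('pics/g8.png',crop(f,310,140,90,90,6))
E
```

```text
t 29.6 p [0.5498 0.1365 0.0891] F [-0.41 -0.01  2.13] gap 0.03 zaxis [ 0.  0. -1.]
```

View pics/g8.png

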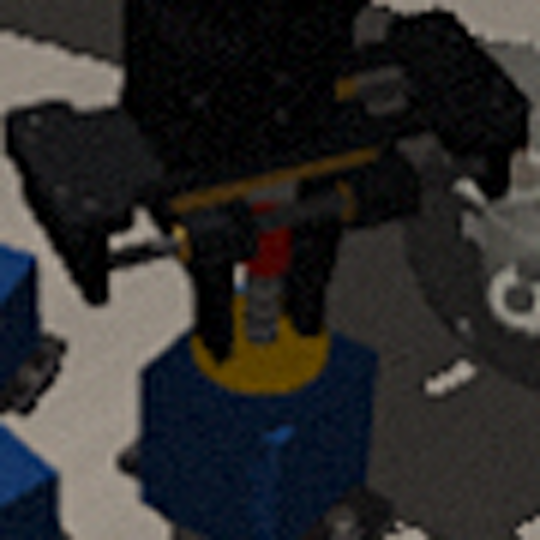

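The collar is about 6 mm above the rim with the rod upright. The palm is still clear of the grip. Creeping on.

Call:
step_arm --steps '[{"fingers": -0.31,"xyz": [0,0,0.7],"turn": [0,0,0]},{"fingers": -0.31,"xyz": [0,0,0.7],"turn": [0,0,0]},{"fingers": -0.31,"xyz": [0,0,0.7],"turn": [0,0,0]},{"fingers": -0.31,"xyz": [0,0,0.7],"turn": [0,0,0]},{"fingers": -0.31,"xyz": [0,0,0.7],"turn": [0,0,0]},{"fingers": -0.31,"xyz": [0,0,0],"turn": [0,0,0]},{"fingers": -0.31,"xyz": [0,0,0],"turn": [0,0,0]},{"fingers": -0.31,"xyz": [0,0,0],"turn": [0,0,0]},{"fingers": -0.31,"xyz": [0,0,0],"turn": [0,0,0]},{"fingers": -0.31,"xyz": [0,0,0],"turn": [0,0,0]}]'

```text
t: 30.65
ee_pos: [0.5498, 0.1365, 0.0856]
ee_rot: [[0.356, 0.935, -0.0], [0.935, -0.356, -0.0], [-0.0, -0.0, -1.0]]
ft_force: [-0.3, -0.0, 2.4]
finger_gap: 0.03
```

Call:
step_arm --steps '[{"fingers": -0.31,"xyz": [0,0,0.4],"turn": [0,0,0]},{"fingers": -0.31,"xyz": [0,0,0.4],"turn": [0,0,0]},{"fingers": -0.31,"xyz": [0,0,0.4],"turn": [0,0,0]},{"fingers": -0.31,"xyz": [0,0,0],"turn": [0,0,0]},{"fingers": -0.31,"xyz": [0,0,0],"turn": [0,0,0]},{"fingers": -0.31,"xyz": [0,0,0],"turn": [0,0,0]},{"fingers": -0.31,"xyz": [0,0,0],"turn": [0,0,0]},{"fingers": -0.31,"xyz": [0,0,0],"turn": [0,0,0]},{"fingers": -0.31,"xyz": [0,0,0],"turn": [0,0,0]},{"fingers": -0.31,"xyz": [0,0,0],"turn": [0,0,0]}]'

```text
t: 31.65
ee_pos: [0.5498, 0.1365, 0.0844]
ee_rot: [[0.356, 0.935, -0.0], [0.935, -0.356, -0.0], [-0.0, -0.0, -1.0]]
ft_force: [-0.0, -1.7, 2.6]
finger_gap: 0.0299
```

Call:
step_arm --steps '[{"fingers": -0.31,"xyz": [0,0,0.4],"turn": [0,0,0]},{"fingers": -0.31,"xyz": [0,0,0.4],"turn": [0,0,0]},{"fingers": -0.31,"xyz": [0,0,0],"turn": [0,0,0]},{"fingers": -0.31,"xyz": [0,0,0],"turn": [0,0,0]},{"fingers": -0.31,"xyz": [0,0,0],"turn": [0,0,0]},{"fingers": -0.31,"xyz": [0,0,0],"turn": [0,0,0]},{"fingers": -0.31,"xyz": [0,0,0],"turn": [0,0,0]},{"fingers": -0.31,"xyz": [0,0,0],"turn": [0,0,0]},{"fingers": -0.31,"xyz": [0,0,0],"turn": [0,0,0]},{"fingers": -0.31,"xyz": [0,0,0],"turn": [0,0,0]}]'

```text
t: 32.65
ee_pos: [0.5498, 0.1364, 0.0837]
ee_rot: [[0.356, 0.935, -0.0], [0.935, -0.356, -0.0], [-0.0, 0.0, -1.0]]
ft_force: [-0.4, -1.5, 3.0]
finger_gap: 0.0303
```

Call:
step_arm --steps '[{"fingers": -0.31,"xyz": [0,0,0.3],"turn": [0,0,0]},{"fingers": -0.31,"xyz": [0,0,0.3],"turn": [0,0,0]},{"fingers": -0.31,"xyz": [0,0,0],"turn": [0,0,0]},{"fingers": -0.31,"xyz": [0,0,0],"turn": [0,0,0]},{"fingers": -0.31,"xyz": [0,0,0],"turn": [0,0,0]},{"fingers": -0.31,"xyz": [0,0,0],"turn": [0,0,0]},{"fingers": -0.31,"xyz": [0,0,0],"turn": [0,0,0]},{"fingers": -0.31,"xyz": [0,0,0],"turn": [0,0,0]},{"fingers": -0.31,"xyz": [0,0,0],"turn": [0,0,0]},{"fingers": -0.31,"xyz": [0,0,0],"turn": [0,0,0]}]'

```text
t: 33.65
ee_pos: [0.5498, 0.1364, 0.0834]
ee_rot: [[0.356, 0.935, 0.0], [0.935, -0.356, -0.0], [-0.0, 0.0, -1.0]]
ft_force: [-1.1, -2.0, 7.1]
finger_gap: 0.0296
```

Call:
step_arm --steps '[{"fingers": -0.31,"xyz": [0,0,0.3],"turn": [0,0,0]},{"fingers": -0.31,"xyz": [0,0,0],"turn": [0,0,0]},{"fingers": -0.31,"xyz": [0,0,0],"turn": [0,0,0]},{"fingers": -0.31,"xyz": [0,0,0],"turn": [0,0,0]},{"fingers": -0.31,"xyz": [0,0,0],"turn": [0,0,0]},{"fingers": -0.31,"xyz": [0,0,0],"turn": [0,0,0]},{"fingers": -0.31,"xyz": [0,0,0],"turn": [0,0,0]},{"fingers": -0.31,"xyz": [0,0,0],"turn": [0,0,0]},{"fingers": -0.31,"xyz": [0,0,0],"turn": [0,0,0]},{"fingers": -0.31,"xyz": [0,0,0],"turn": [0,0,0]}]'

```text
t: 34.65
ee_pos: [0.5499, 0.1364, 0.0834]
ee_rot: [[0.356, 0.935, 0.0], [0.935, -0.356, -0.0], [-0.0, 0.0, -1.0]]
ft_force: [-1.5, -3.2, 8.6]
finger_gap: 0.0301
```

```bash
python3 - <<'E'
from d import *
from h import *
go()
f=r.grab_frame('scene');pickle.dump(f,open('pics/scene8.pkl','wb'))
cv2.imwrite('pics/g9.png',crop(f,310,140,90,90,6))
E
```

```text
t 34.65 p [0.5499 0.1364 0.0834] F [-1.46 -3.25  8.62] gap 0.0301 zaxis [ 3.e-04 -2.e-04 -1.e+00]
```

View pics/g9.png

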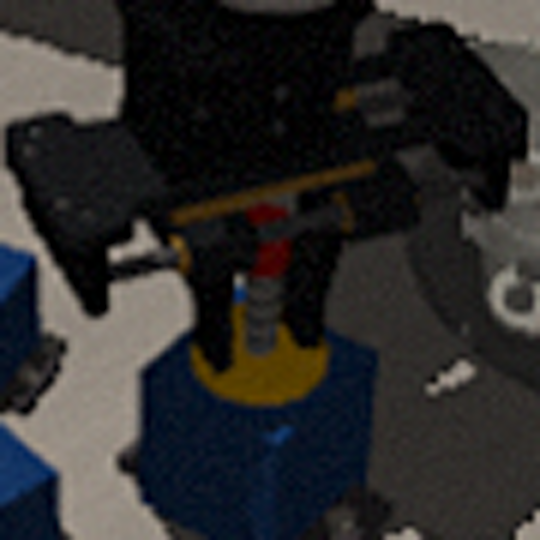

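The stop is hard: z stayed at 0.0834 while the force rose. The collar is on the rim. Unload, widen a little, then lift straight up.

Call:
step_arm --steps '[{"fingers": -0.31,"xyz": [0,0,-0.5],"turn": [0,0,0]},{"fingers": -0.31,"xyz": [0,0,-0.5],"turn": [0,0,0]},{"fingers": -0.31,"xyz": [0,0,-0.7],"turn": [0,0,0]},{"fingers": -0.31,"xyz": [0,0,-1],"turn": [0,0,0]},{"fingers": -0.2,"xyz": [0,0,-1],"turn": [0,0,0]},{"fingers": 0,"xyz": [0,0,0],"turn": [0,0,0]},{"fingers": 0,"xyz": [0,0,-5],"turn": [0,0,0]},{"fingers": 0,"xyz": [0,0,-10],"turn": [0,0,0]},{"fingers": 0,"xyz": [0,0,-15],"turn": [0,0,0]},{"fingers": 0,"xyz": [0,0,-20],"turn": [0,0,0]}]'

```text
t: 35.7
ee_pos: [0.5493, 0.1365, 0.1371]
ee_rot: [[0.356, 0.935, -0.001], [0.935, -0.356, 0.0], [-0.0, -0.001, -1.0]]
ft_force: [-0.1, -0.4, 0.4]
finger_gap: 0.0431
```

Call:
step_arm --steps '[{"fingers": 0,"xyz": [0,0,-25],"turn": [0,0,0]},{"fingers": 0,"xyz": [0,0,-25],"turn": [0,0,0]},{"fingers": 0,"xyz": [0,0,-25],"turn": [0,0,0]},{"fingers": 0,"xyz": [0,0,-20],"turn": [0,0,0]},{"fingers": 0,"xyz": [-25,-10,0],"turn": [0,0,0]},{"fingers": 0,"xyz": [-35,-15,0],"turn": [0,0,0]},{"fingers": 0,"xyz": [-35,-15,0],"turn": [0,0,0]},{"fingers": 0,"xyz": [-35,-15,0],"turn": [0,0,0]},{"fingers": 0,"xyz": [-35,-15,0],"turn": [0,0,0]},{"fingers": 0,"xyz": [0,0,0],"turn": [0,0,0]}]'

```text
t: 36.7
ee_pos: [0.4221, 0.0057, 0.2319]
ee_rot: [[0.359, 0.933, -0.003], [0.933, -0.359, -0.0], [-0.001, -0.002, -1.0]]
ft_force: [0.3, 0.4, 0.2]
finger_gap: 0.0436
```

```bash
python3 - <<'E'
from d import *
from h import *
go()
for n in('scene','top'):
    f=r.grab_frame(n);pickle.dump(f,open(f'pics/{n}9.pkl','wb'));cv2.imwrite(f'pics/{n}9.png',f['image'][:,:,::-1])
s,t=load('scene9'),load('top9')
cv2.imwrite('pics/g10.png',np.hstack([crop(s,315,150,75,90,5),crop(t,255,140,75,90,5)]))
P=np.array([.55,.1365,.0305]);print(proj(s,[P+[0,0,.107],[.55,.1365,.083]]),proj(t,[P+[0,0,.107],[.55,.1365,.083]]))
E
```

```text
t 36.7 p [0.4221 0.0057 0.2319] F [0.3  0.39 0.21] gap 0.0436 zaxis [-2.7e-03 -3.0e-04 -1.0e+00]
[[353.04027864 179.397484  ]
 [352.25580896 196.79447681]] [[291.26658964 179.0976931 ]
 [292.5544695  182.92708085]]
```

View pics/g10.png

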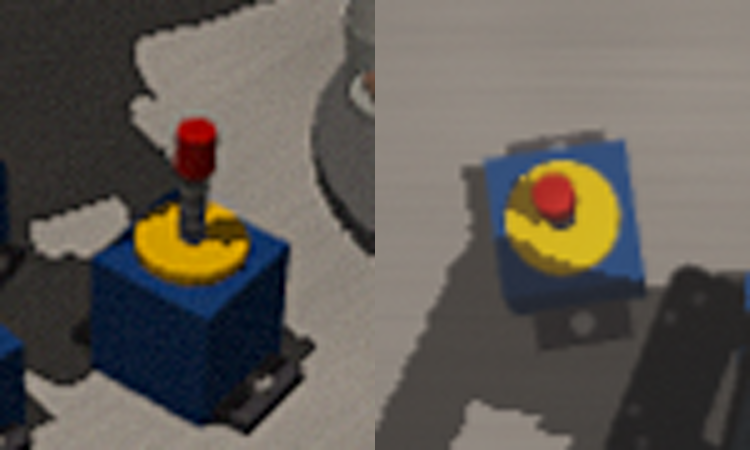

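View pics/scene9.png

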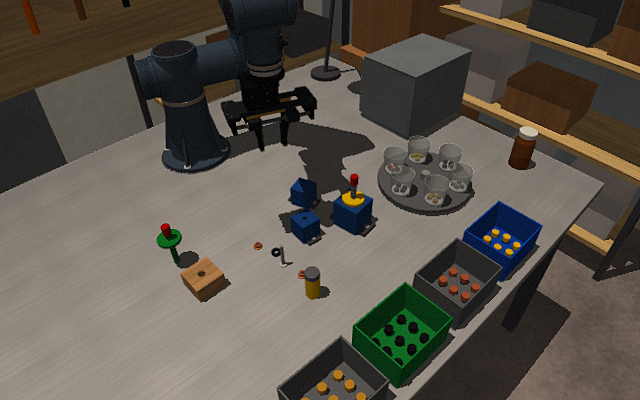

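The rod stands in the blue socket with its red grip at (354,180). The collar lies on the rim at (353,198). Bystanders and the green rod are where they were. A last numeric check.

```bash
python3 - <<'E'
from h import *
s,t=load('scene9'),load('top9');o={}
for n,f,b in(('s',s,(335,165,40,50)),('t',t,(270,160,50,50))):
    x,y,w,h=b;hsv=cv2.cvtColor(f['image'],cv2.COLOR_RGB2HSV);H,S,V=hsv[...,0],hsv[...,1],hsv[...,2]
    for k,q in(('red',((H<8)|(H>165))&(S>150)&(V>35)),('yel',(H>17)&(H<34)&(S>130)&(V>50))):
        m=np.zeros(H.shape,np.uint8);m[y:y+h,x:x+w]=q[y:y+h,x:x+w]
        nn,l,st,c=cv2.connectedComponentsWithStats(m);i=1+np.argmax(st[1:,4])
        e=c[i] if k=='red' else cv2.fitEllipse(cv2.convexHull(max(cv2.findContours((l==i).astype(np.uint8),0,1)[0],key=len)))[0]
        o[n+k]=e;print(n,k,st[i],e)
for k in('red','yel'): print(k,tri(s,o['s'+k],t,o['t'+k]))
s0,t0=load('scene0'),load('top0')
# bystander change check
for nm,a,b,reg in(('scene',s0,s,[(385,130,90,80),(245,235,80,65),(150,215,35,50),(285,170,40,75)]),):
    for x,y,w,h in reg: d=np.abs(a['image'][y:y+h,x:x+w].astype(int)-b['image'][y:y+h,x:x+w]).max(2);print((x,y),(d>50).sum())
E
```

```text
s red [350 174   8  12  84] [353.66666667 179.46428571]
s yel [342 190  23  17 269] (352.8045654296875, 197.93087768554688)
t red [286 175   9   9  59] [290.33898305 179.08474576]
t yel [281 172  23  23 321] (291.99212646484375, 183.0682373046875)
red (array([0.55016928, 0.13862719, 0.13623981]), np.float64(0.0001949371408295325))
yel (array([0.55039609, 0.13815124, 0.07855844]), np.float64(9.540686852012264e-05))
(385, 130) 0
(245, 235) 0
(150, 215) 6
(285, 170) 786
```

```bash
python3 -c "
from plant import r
print(r.hand_in())"
```

```text
the job is handed in; nothing more can be done
None
```

I put the depth rod into the largest blue socket, bottomed it with a firm push, and slid the yellow collar down to the rim. Then I let go and handed the job in at about 37 s. No verdict was reported.

- **Insertion:** The grommet resisted with a steady drag of about 4 N from around 25–30 mm deep. The spring seat was felt at about 43–44 mm.
- **Final push:** The wrist read 13.5 N, or about 16 N above the reading with the rod hanging free. So the push was around 15 N, and no reading came near 20 N. Forces were only read at the end of each call, so brief peaks in between were not seen.
- **Collar:** It slid with about 3 N and met a hard stop at the rim, where I pressed to about 8.6 N.

**Last checks:**
- The collar's mid-height measured 78.6 mm, against 79 mm expected when it rests on the rim.
- The grip centre measured 136 mm, against about 137–138 mm expected for a bottomed rod. That is within camera accuracy.
- The cups and the small bystanders showed no change in the pictures. Near the green rod only a few pixels changed. The pixels around the small blue sockets changed a lot, which I put down to the arm's shadow since the sockets look unmoved.
- I could not rule out a gap under the collar of a few tenths of a millimetre, because the seat springs back once the fingers lift. The cameras cannot resolve that.

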